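# Third hand for a drawer pull

## Robot

A 7-joint arm with a two-finger parallel gripper is mounted at the origin on a cart in front of the work surface, level with it; the furniture and walls round the work are solid. World frame = base frame: x ahead of the robot, y to its left, z up, the work surface at z = 0. Lengths are in m, angles in rad, forces in N, time in s.
With the tool pointing down it reaches from about 0.4 to 0.85 m from the base axis. Payload 10.4 kg.
Tool frame: the origin (TCP) lies on the centre line of the jaws, within the pads' length; the fingertips stand 11 mm ahead of it and the grasp point (between the pads) lies 8 mm behind it (tip_reach is the distance from the TCP to the fingertips, in m); z points along the fingers, y is the line along which they close (so a half turn about z gives the same grasp; the last joint's range is limited). The gripper opens to 85 mm and grips with 20 to 120 N. Pads are 22 mm wide; open, the fingers measure 114 mm over their backs; the gripper's body (76 mm by 85 mm) begins 54 mm behind the grasp point. The pads swing forward as they close: fully open they stand 13 mm farther back than shut.
Start: joints at [1.259, 0.332, -0.065, 1.46, 0.022, 1.35, -0.088], TCP at [0.178, -0.599, 0.242] pointing down, gripper open.
Joint ranges: [-2.6, 2.6], [-0.5, 2.12], [-1.47, 1.34], [0.16, 2.42], [-1.27, 4.41], [0.06, 2.06], [-2.6, 2.6]. Speed limits (rad/s): [2.22, 2.22, 2.79, 2.79, 3.14, 3.14, 3.14].

## Interface

Orientations are given as a unit quaternion [x, y, z, w].
In Python, from workcell import get_obs, camera, hand_in, tip_reach gives the robot as it stands. The module is installed in compiled form; this text tells all that it offers.
- The arm moves only by the tool move_arm, never from a script. Its argument "plan" is a list of rows, each an object with "delta_pos": the shift along the tool's x, y, z in m, a list of three; "turn": the turn, a rotation vector about the tool's x, y, z in rad, a list of three; "fingers": the closure, from 0 (fully open) to 1 (shut). A call has 1 to 12 rows; each row is the pose to reach, as a shift and turn from the pose commanded when the call began, along the tool's axes at that moment; what a row does not reach only later rows make up. A row lasts 1/8 s, in which the tool goes at most 62.5 mm and 10.7 degrees, less where a joint would pass 70% of its speed; a pose out of reach is approached as far as the arm can. A call with a gripper value outside its range is refused whole. The fingers move at their own pace and stop on an object; "force" is the grip in N (left out, the last holds). Time passes only in rows, so rows that repeat a pose let the fingers close. It gives the time, the measured TCP pose, the force, the opening and the grip force at its end, in the units of the state.
- get_obs(): the state, without advancing time (a new reading comes with each control period).
- camera(name): name is "scene" or "top" or "wrist"; returns a dict with "color" (400x640x3 uint8, red, green, blue), "range_z" (400x640 float32, m along the optical axis (not along the pixel's ray), 0 where there is no reading), "fx", "fy", "cx", "cy" (pixels), "R" (3x3) and "t" (3): a world point X has camera coordinates R X + t; the wrist camera has in their place "tool_from_camera" (4x4, takes a point from camera to tool coordinates, whose origin is the TCP and whose axes are the flange's). Camera axes: x right, y down, z forward; pixel columns grow to the right and rows downward; lengths in m; the calibration is good to about 2 mm. The wrist camera is an equidistant fisheye: a pixel r from the principal point sees the ray r / f radians off the axis. A picture is of the moment at which its call begins: read the wrist's pose just before it.
- hand_in(): hands the job in; it is judged then, once.
The state is a dict: "clock": time; "joint_pos": joint angles; "joint_velocities": joint speeds; "tau": joint torques, N m; "position": TCP position; "ee_rot": TCP orientation; "ft_force": force on the tool from outside, world axes, zero at the start; "torque": the same for the moment, N m; "grip_width": opening from 0.0 (shut) to 1.0 (fully open); "grasp_force": force on a finger pad.
Only numpy, scipy, OpenCV 4.12 (cv2) and the standard library are available. Lean on these libraries where they do the work, as an engineer would, in place of code of your own. Each camera call takes 0.05 s, during which the arm holds its last target. There are 200 camera calls.

## Task

Be the third hand for the person who is about to screw the new pull onto the upright drawer front from behind: pick up the longer of the two steel pulls, the one that matches the two sockets, put both of its posts fully home in the sockets and push it straight against the front with a steady 12 newtons or so (more than 6, less than 18) for at least three seconds. The program finishes while you are still gripping the pull and pressing it like that; never ram it into the front with more than 30 newtons, and leave the shorter pull, the screwdriver, the notebook and the mug where they are.

Things in the scene. Friction and masses are not known exactly. Their poses are not given: they have to be found in the camera images.
- drawer_front: White drawer front, 230 mm wide, 18 mm thick, upright in a low wooden stand (262 mm wide, 74 mm deep, cheeks 58 mm high at both ends reaching 30 mm in front of the face); does not move. Top edge at z = 105 mm. Origin: under the middle of its front face, on the worktop. x points level into the face, the way to push; y left along the face; z up. A border frame 20 mm wide stands 3 mm proud.
- socket_left (a point): Middle of the flat floor of the left socket: a round hole of 16 mm diameter, bored 6 mm deep into the face, its axis level and square to the face, 75 mm above the worktop and 64 mm left (+y) of the front's middle. Axes as drawer_front.
- socket_right (a point): Middle of the flat floor of the right socket, the same as the left one, 128 mm from it (y = -64 mm of the front). Axes as drawer_front.
- long_pull: Longer bar pull, brushed steel, about 0.14 kg, lying flat on the worktop, posts level: a square bar 12 x 12 x 140 mm with two round posts, 12 mm in diameter, standing 38 mm out of one side, 128 mm between centres. Origin: middle of the bar, on its underside (bar centre 6 mm higher). x along the posts (their ends at x = 44 mm), y along the bar, z up.
- post_left (a point): Centre of the end face of the long pull's post at y = +64 mm. Axes as long_pull.
- post_right (a point): Centre of the end face of the long pull's post at y = -64 mm. Axes as long_pull.
- short_pull: The shorter pull, the same but with a bar 108 mm long and posts 96 mm apart; it does not fit and stays where it lies. Origin and axes as long_pull.
- screwdriver: Screwdriver, 190 mm long, lying on the worktop; to be left alone. Origin: middle of its underside.
- notebook: Black notebook, 145 x 105 x 16 mm, with a pen on it; to be left alone. Origin: middle of its underside.
- mug: Mug, 99 mm high; to be left alone. Origin: middle of its underside.

How it is judged:
On the way, in this order (a step that is already met when the one before it is completed fails the run):
1. the long pull is lifted clear of the worktop (height (world z) of long_pull above 0.03 m), for 0.2 s.
2. both posts are home in the sockets and the push has stayed between 6 and 18 N for 3 s (distance between post_left and socket_left below 0.004 m and distance between post_right and socket_right below 0.004 m and contact force between long_pull and drawer_front between 6 and 18 N), for 3 s.
At the end, for the whole second after the job is handed in: The gripper still holds the long pull; the end of each post is within 4 mm of the middle of its socket's floor (so inside the socket and home), the pull is at rest and pushed against the drawer front with 6 to 18 N; the short pull, screwdriver, notebook and mug are within 15 mm of where they were (all of step 2 and contact force between the fingers and long_pull above 2 N and linear speed of long_pull below 0.01 m/s and distance of each of short_pull, screwdriver, notebook, mug from where it was at the start of the episode below 0.015 m); the arm keeps its last pose, push and grip.
It fails at once if the long pull is rammed into the drawer front with more than 30 N (contact force between long_pull and drawer_front above 30 N).
It fails at once if the short pull, screwdriver, notebook or mug is pushed more than 15 mm (distance of any of short_pull, screwdriver, notebook, mug from where it was at the start of the episode above 0.015 m).
It also fails if it takes over 45 s, if anything falls off the work surface, if the arm or the gripper's body presses on something with over 40 N, if the wrist force passes 120 N, or if a joint passes its speed limit or range.

## Working session

There is one attempt and no reset: what is moved stays moved. The work goes in short steps, Python scripts to look and compute and a tool call to move; the robot and the scene stay as the last step left them, time stands still between calls to the robot, and variables do not carry over. Pictures are saved under pics/ and viewed, at most 10 in all, crops included, and the job is handed in when it is done.

Besides the shell and the picture viewer there is one more tool, called in YAML: its name, and indented under it one key for each argument. move_arm: Moves the arm, as the interface text tells. Its arguments: {"type":"object","properties":{"plan":{"type":"array","items":{"type":"object","properties":{"delta_pos":{"type":"array","items":{"type":"number"}},"turn":{"type":"array","items":{"type":"number"}},"fingers":{"type":"number"}}}},"force":{"type":"number"}},"required":["plan"]}

```bash
mkdir -p pics
python3 - <<'E'
from workcell import *
import cv2,numpy as np,pickle
o=get_obs(); print(o)
for n in("scene","top"):
    c=camera(n); pickle.dump(c,open(n+".pkl","wb")); cv2.imwrite(f"pics/{n}.png",c["color"][:,:,::-1])
    print(n,c["fx"],c["cx"],c["cy"],c["R"].round(3).tolist(),c["t"].round(3))
print(tip_reach)
E
```

```text
{'clock': 0.0, 'joint_pos': array([ 1.25938271,  0.33287235, -0.06469456,  1.4609745 ,  0.02161951,
        1.34987915, -0.08853582]), 'joint_velocities': array([-0.00054329, -0.00048922,  0.00033016, -0.00033044, -0.00049986,
       -0.00055968, -0.00105318]), 'tau': array([ 8.79342610e-05, -6.25430775e+01,  4.96177026e-02, -3.91605091e+01,
        1.64282037e-02,  9.74672585e-03,  1.75604350e-05]), 'position': array([ 0.1778909 , -0.59876605,  0.24149977]), 'ee_rot': array([ 9.89592266e-01,  1.43897989e-01, -1.46756560e-04, -7.03469280e-04]), 'ft_force': array([-0.1416354 , -0.39638534,  0.7363866 ]), 'torque': array([-0.02173041, -0.00775669, -0.0089587 ]), 'grasp_force': 0.0, 'grip_width': 0.9968982155168247}
scene 455.50331743003306 324.82596061737047 196.3689753165945 [[-0.791, -0.612, 0.02], [-0.372, 0.454, -0.81], [0.487, -0.648, -0.586]] [0.563 0.139 1.132]
top 437.95822583526393 318.4916430241835 199.37070298351958 [[-0.008, -1.0, 0.012], [-0.993, 0.007, -0.12], [0.12, -0.013, -0.993]] [0.205 0.529 1.324]
0.011
```

View pics/scene.png

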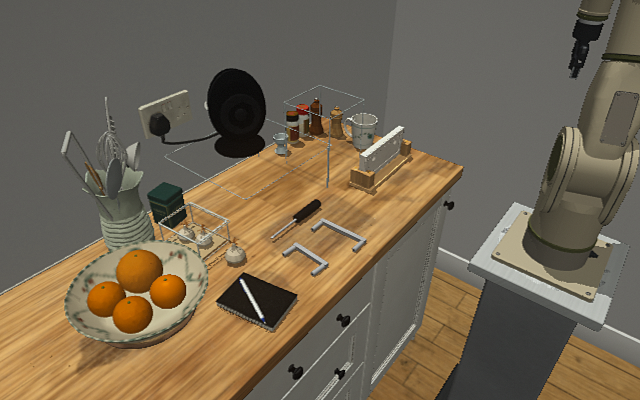

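View pics/top.png

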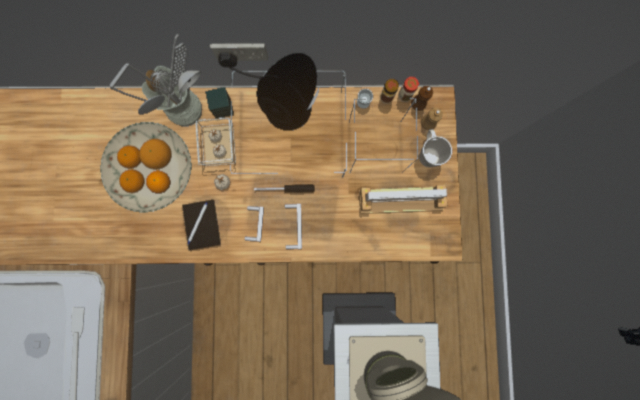

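The scene picture shows the white front at about (382,150) in its stand, the long pull at (340,235), the short one at (305,260), and the screwdriver, notebook and mug. In the top picture the long pull's bar is at column 299, rows 205–247, with its posts pointing left (+y). The front is at about (402,195), facing the robot.

```bash
cat > h.py <<'E'
import numpy as np,cv2,pickle
from scipy.spatial.transform import Rotation as Ro
def ray(c,uv):
    uv=np.atleast_2d(uv); d=np.c_[(uv[:,0]-c["cx"])/c["fx"],(uv[:,1]-c["cy"])/c["fy"],np.ones(len(uv))]
    return -c["R"].T@c["t"], d@c["R"]
def plane(c,uv,z):
    o,d=ray(c,uv); return o+d*((z-o[2])/d[:,2])[:,None]
def cloud(c,m):
    v,u=np.nonzero(m&(c["range_z"]>0)); o,d=ray(c,np.c_[u,v]); return o+d*c["range_z"][v,u][:,None]
def fray(c,uv):  # wrist fisheye unit rays, camera frame
    uv=np.atleast_2d(uv).astype(float); p=(uv-[c["cx"],c["cy"]])/[c["fx"],c["fy"]]; r=np.linalg.norm(p,axis=1)+1e-12
    return np.c_[p*(np.sin(r)/r)[:,None],np.cos(r)]
def wpose(o,c):
    T=np.eye(4);T[:3,:3]=Ro.from_quat(o["ee_rot"]).as_matrix();T[:3,3]=o["position"];return T@c["tool_from_camera"]
def wplane(T,c,uv,z):
    d=fray(c,uv)@T[:3,:3].T; return T[:3,3]+d*((z-T[2,3])/d[:,2])[:,None]
E
python3 - <<'E'
from h import *
for n,roi in(("top",(196,256,276,310)),("scene",(212,256,305,372))):
    c=pickle.load(open(n+".pkl","rb")); hsv=cv2.cvtColor(c["color"],cv2.COLOR_RGB2HSV)
    m=np.zeros((400,640),bool); r=roi; m[r[0]:r[1],r[2]:r[3]]=((hsv[...,1]<60)&(hsv[...,2]>110))[r[0]:r[1],r[2]:r[3]]
    k,l,s,_=cv2.connectedComponentsWithStats(m.astype(np.uint8)); i=1+s[1:,4].argmax(); m=l==i
    print(n,s[1:].tolist()); P=cloud(c,m); print("z",np.percentile(P[:,2],[10,50,90]))
    v,u=np.nonzero(m); Q=plane(c,np.c_[u,v],.012)
    print("rect",cv2.minAreaRect(Q[:,:2].astype(np.float32)), Q[:,:2].min(0),Q[:,:2].max(0))
c=pickle.load(open("top.pkl","rb"));hsv=cv2.cvtColor(c["color"],cv2.COLOR_RGB2HSV)
m=np.zeros((400,640),bool);m[180:216,355:452]=True
P=cloud(c,m); 
for lo,hi in((.095,.115),(.045,.065)):
    S=P[(P[:,2]>lo)&(P[:,2]<hi)]; print(lo,len(S),S.min(0),S.max(0),np.median(S[:,2]),cv2.minAreaRect(S[:,:2].astype(np.float32)))
E
```

```text
top [[285, 203, 17, 46, 311]]
z [0.00111661 0.0097628  0.01388903]
rect ((0.4516964256763458, 0.2792932987213135), (0.1403503268957138, 0.049599915742874146), 1.4273446798324585) [0.38207899 0.25561303] [0.52217395 0.30555663]
scene [[312, 218, 54, 32, 240], [305, 248, 12, 8, 45]]
z [0.00739993 0.00972904 0.01188874]
rect ((0.44847461581230164, 0.28697288036346436), (0.13954971730709076, 0.04995223507285118), 0.451689749956131) [0.37863679 0.26208935] [0.51836909 0.31243073]
0.095 577 [ 0.52271306 -0.17324994  0.09512984] [0.55045216 0.05667356 0.11155899] 0.10371932289396324 ((0.536539614200592, -0.058439791202545166), (0.02174563519656658, 0.22996725142002106), 1.6586307287216187)
0.045 354 [ 0.49695754 -0.18809027  0.04518928] [0.57027967 0.0716261  0.06368686] 0.056352630027168615 ((0.5328139662742615, -0.058454468846321106), (0.06769485026597977, 0.2589304447174072), 1.8662924766540527)
```

```bash
cat >> h.py <<'E'
def go(o,p,yaw,o2=None):
    """delta/turn from pose o to world p with tool down, tool x at yaw deg"""
    R=Ro.from_quat(o["ee_rot"]); a=np.radians(yaw)
    T=Ro.from_matrix(np.array([[np.cos(a),np.sin(a),0],[np.sin(a),-np.cos(a),0],[0,0,-1]]))
    return (R.inv().apply(np.array(p)-o["position"])).round(4).tolist(),(R.inv()*T).as_rotvec().round(4).tolist()
E
python3 - <<'E'
from workcell import *; from h import *
o=get_obs(); print(go(o,[.5,-.2,.27],125)); print(camera("wrist")["tool_from_camera"].round(3))
E
```

```text
([0.4224, -0.2906, -0.0281], [-0.0009, -0.0012, -1.8929])
[[ 0.    -0.953 -0.303  0.078]
 [ 1.     0.     0.     0.001]
 [-0.    -0.303  0.953 -0.132]
 [ 0.     0.     0.     1.   ]]
```

move_arm:
  plan:
    - {"delta_pos":[0.422,-0.291,-0.028],"turn":[0,0,-1.893],"fingers":0}
    - {"delta_pos":[0.422,-0.291,-0.028],"turn":[0,0,-1.893],"fingers":0}
    - {"delta_pos":[0.422,-0.291,-0.028],"turn":[0,0,-1.893],"fingers":0}
    - {"delta_pos":[0.422,-0.291,-0.028],"turn":[0,0,-1.893],"fingers":0}
    - {"delta_pos":[0.422,-0.291,-0.028],"turn":[0,0,-1.893],"fingers":0}
    - {"delta_pos":[0.422,-0.291,-0.028],"turn":[0,0,-1.893],"fingers":0}
    - {"delta_pos":[0.422,-0.291,-0.028],"turn":[0,0,-1.893],"fingers":0}
    - {"delta_pos":[0.422,-0.291,-0.028],"turn":[0,0,-1.893],"fingers":0}
    - {"delta_pos":[0.422,-0.291,-0.028],"turn":[0,0,-1.893],"fingers":0}
    - {"delta_pos":[0.422,-0.291,-0.028],"turn":[0,0,-1.893],"fingers":0}
    - {"delta_pos":[0.422,-0.291,-0.028],"turn":[0,0,-1.893],"fingers":0}
    - {"delta_pos":[0.422,-0.291,-0.028],"turn":[0,0,-1.893],"fingers":0}
  force: 60

```text
clock: 1.65
position: [0.4994, -0.2003, 0.2702]
ee_rot: [0.464, 0.886, -0.0, -0.0]
ft_force: [0.7, 0.8, -0.5]
grip_width: 0.995
grasp_force: 0.0
```

Run:
```python
from workcell import *; from h import *
o=get_obs(); print(o["clock"],o["position"],o["joint_pos"].round(2)); print(go(o,[.45,.262,.22],181.2))
```

```text
1.65 [ 0.49941652 -0.20034148  0.27019432] [ 0.82  0.17 -0.59  1.62  0.1   1.37  0.83]
([0.408, 0.223, 0.0502], [-0.0001, -0.0002, -0.9851])
```

move_arm:
  plan:
    - {"delta_pos":[0.408,0.223,0.05],"turn":[0,0,-0.985],"fingers":0}
    - {"delta_pos":[0.408,0.223,0.05],"turn":[0,0,-0.985],"fingers":0}
    - {"delta_pos":[0.408,0.223,0.05],"turn":[0,0,-0.985],"fingers":0}
    - {"delta_pos":[0.408,0.223,0.05],"turn":[0,0,-0.985],"fingers":0}
    - {"delta_pos":[0.408,0.223,0.05],"turn":[0,0,-0.985],"fingers":0}
    - {"delta_pos":[0.408,0.223,0.05],"turn":[0,0,-0.985],"fingers":0}
    - {"delta_pos":[0.408,0.223,0.05],"turn":[0,0,-0.985],"fingers":0}
    - {"delta_pos":[0.408,0.223,0.05],"turn":[0,0,-0.985],"fingers":0}
    - {"delta_pos":[0.408,0.223,0.05],"turn":[0,0,-0.985],"fingers":0}
    - {"delta_pos":[0.408,0.223,0.05],"turn":[0,0,-0.985],"fingers":0}
    - {"delta_pos":[0.408,0.223,0.05],"turn":[0,0,-0.985],"fingers":0}
    - {"delta_pos":[0.408,0.223,0.05],"turn":[0,0,-0.985],"fingers":0}

```text
clock: 3.15
position: [0.4487, 0.2611, 0.2204]
ee_rot: [-0.011, 1.0, -0.0, 0.0]
ft_force: [0.4, -0.2, -0.9]
grip_width: 1.0
grasp_force: 0.0
```

```bash
cat > snap.py <<'E'
import sys,pickle,cv2
from workcell import *
o=get_obs(); c=camera("wrist"); pickle.dump((o,c),open(sys.argv[1]+".pkl","wb")); cv2.imwrite(f"pics/{sys.argv[1]}.png",c["color"][:,:,::-1])
print(o["clock"],o["position"].round(4),o["joint_pos"].round(2),o["ft_force"].round(1))
E
python3 snap.py w1
```

```text
3.15 [0.4487 0.2611 0.2204] [ 0.28  0.24 -1.01  1.73  0.22  1.29  0.82] [ 0.4 -0.2 -0.9]
```

View pics/w1.png

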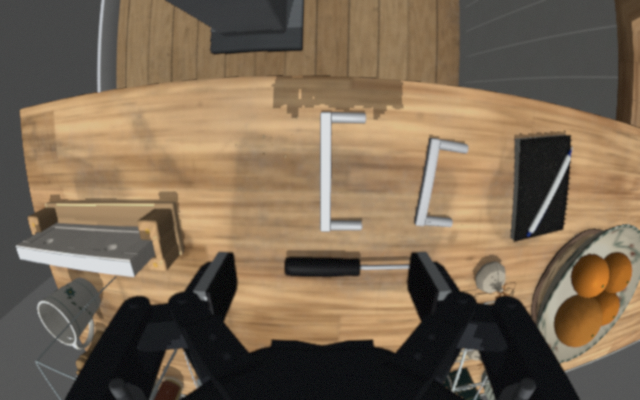

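The wrist picture shows the long pull with its bar at column 326, rows 112–232, and its posts pointing right. The short pull is at (435,180), the screwdriver at (350,266), and the front with its two sockets at about (60,240)–(110,245).

```bash
cat > meas.py <<'E'
from h import *; import sys
def pull(n):
    o,c=pickle.load(open(n+".pkl","rb")); T=wpose(o,c); hsv=cv2.cvtColor(c["color"],cv2.COLOR_RGB2HSV)
    m=((hsv[...,1]<60)&(hsv[...,2]>95)).astype(np.uint8)
    k,l,s,cen=cv2.connectedComponentsWithStats(m)
    for i in range(1,k):
        if s[i,4]<300: continue
        v,u=np.nonzero(l==i); P=wplane(T,c,np.c_[u,v],.012)
        if np.linalg.norm(P[:,:2].mean(0)-[.45,.275])>.035: continue
        d=fray(c,np.c_[u,v]); rz=c["range_z"][v,u]; X=(T[:3,:3]@(d/d[:,2:]*rz[:,None]).T).T+T[:3,3]
        top=X[:,2]>.0095
        print(n,s[i],"range z pct",np.percentile(X[:,2],[10,50,80,95]).round(4))
        for nm,Q in(("plane",P[:,:2]),("top-range",X[top,:2])):
            print(nm,cv2.minAreaRect(Q.astype(np.float32)))
        B=P[P[:,1]<.268]; r=cv2.minAreaRect(B[:,:2].astype(np.float32)); print("bar",r, B[:,:2].min(0),B[:,:2].max(0))
if __name__=="__main__": pull(sys.argv[1])
E
python3 meas.py w1
python3 - <<'E'
from h import *
o,c=pickle.load(open("w1.pkl","rb")); g=c["color"][100:245,310:375]; cv2.imwrite("pics/w1c.png",cv2.resize(g[:,:,::-1],None,fx=4,fy=4,interpolation=0))
E
```

```text
w1 [ 319  112   48  120 2107] range z pct [0.0084 0.0117 0.0126 0.0133]
plane ((0.45162954926490784, 0.283035546541214), (0.1399526447057724, 0.05146156996488571), 1.2396000623703003)
top-range ((0.4462895393371582, 0.2830134630203247), (0.14916226267814636, 0.04943595826625824), 1.243593454360962)
bar ((0.4522800147533417, 0.26286518573760986), (0.1396082043647766, 0.01101483590900898), 0.35136663913726807) [0.38244454 0.25693781] [0.52209595 0.26799842]
```

View pics/w1c.png

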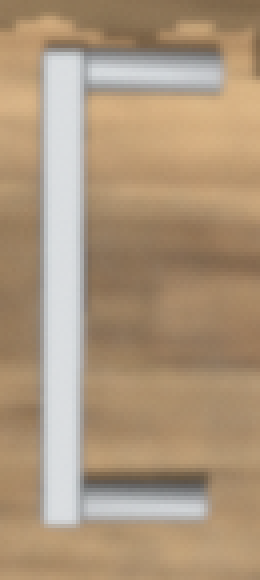

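The crop shows the bar at columns 321–330, rows 112–231, with both posts to the right. The plane measurement matches 140 × 50 mm and the range readings put the top at 12 mm. Next I descend.

Run:
```python
from workcell import *; from h import *
o=get_obs(); print(go(o,[.4518,.263,.06],181.2))
```

```text
([-0.0031, 0.0017, 0.1604], [-0.0004, 0.0005, 0.0025])
```

move_arm:
  plan:
    - {"delta_pos":[-0.002,0.001,0.1],"turn":[0,0,0],"fingers":0}
    - {"delta_pos":[-0.002,0.001,0.16],"turn":[0,0,0],"fingers":0}
    - {"delta_pos":[-0.002,0.001,0.16],"turn":[0,0,0],"fingers":0}
    - {"delta_pos":[-0.002,0.001,0.16],"turn":[0,0,0],"fingers":0}
    - {"delta_pos":[-0.002,0.001,0.16],"turn":[0,0,0],"fingers":0}
    - {"delta_pos":[-0.002,0.001,0.16],"turn":[0,0,0],"fingers":0}

```text
clock: 3.95
position: [0.4514, 0.2636, 0.0621]
ee_rot: [-0.012, 1.0, 0.0, 0.001]
ft_force: [-0.3, 0.1, -0.0]
grip_width: 0.999
grasp_force: 0.0
```

```bash
python3 snap.py w2; python3 meas.py w2
python3 - <<'E'
from workcell import *; from h import *
o=get_obs(); print(go(o,[.4518,.263,.012],181.2))
E
```

```text
3.95 [0.4514 0.2636 0.0621] [ 0.16  0.45 -0.92  1.89  0.42  1.01  0.66] [-0.3  0.1 -0. ]
w2 [ 314  115   85  199 5635] range z pct [0.0096 0.0119 0.0125 0.0131]
plane ((0.45173925161361694, 0.28319108486175537), (0.1398760974407196, 0.050488945096731186), 1.315649151802063)
top-range ((0.4481483995914459, 0.2831384241580963), (0.14807544648647308, 0.049891263246536255), 1.1466675996780396)
bar ((0.4521874487400055, 0.26364704966545105), (0.1399189978837967, 0.011047976091504097), 0.9939667582511902) [0.38217321 0.25694217] [0.5221969  0.26799933]
([-0.0004, -0.0006, 0.0499], [0.0006, 0.0026, 0.0039])
```

View pics/w2.png

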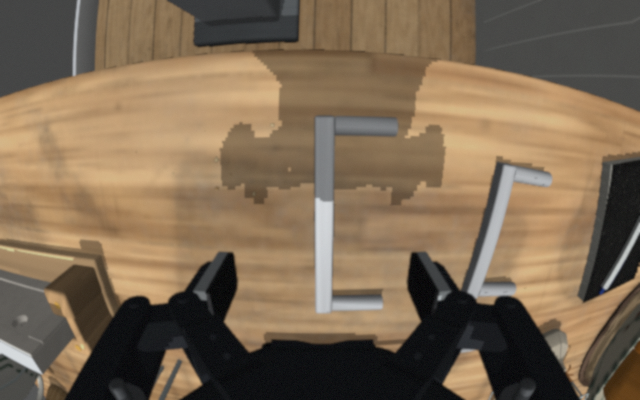

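The pull lies centred between the open fingers, with its bar at column 324, rows 117–311, and the short pull clear at (495,230). Both wrist heights give the same position, so the 12 mm top plane holds.

move_arm:
  plan:
    - {"delta_pos":[0,0,0.035],"turn":[0,0,0],"fingers":0}
    - {"delta_pos":[0,0,0.048],"turn":[0,0,0],"fingers":0}
    - {"delta_pos":[0,0,0.048],"turn":[0,0,0],"fingers":0}
    - {"delta_pos":[0,0,0.048],"turn":[0,0,0],"fingers":0.4}
    - {"delta_pos":[0,0,0.048],"turn":[0,0,0],"fingers":1}
    - {"delta_pos":[0,0,0.048],"turn":[0,0,0],"fingers":1}
    - {"delta_pos":[0,0,0.048],"turn":[0,0,0],"fingers":1}
    - {"delta_pos":[0,0,0.048],"turn":[0,0,0],"fingers":1}
    - {"delta_pos":[0,0,0.048],"turn":[0,0,0],"fingers":1}
    - {"delta_pos":[0,0,0.048],"turn":[0,0,0],"fingers":1}
  force: 80

```text
clock: 5.25
position: [0.4504, 0.2633, 0.0128]
ee_rot: [-0.013, 1.0, -0.0, 0.0]
ft_force: [-1.3, -1.1, 7.1]
grip_width: 0.109
grasp_force: 78.8
```

move_arm:
  plan:
    - {"delta_pos":[0,0,-0.03],"turn":[0,0,0],"fingers":1}
    - {"delta_pos":[0,0,-0.09],"turn":[0,0,0],"fingers":1}
    - {"delta_pos":[0,0,-0.15],"turn":[0,0,0],"fingers":1}
    - {"delta_pos":[0,0,-0.18],"turn":[0,0,0],"fingers":1}
    - {"delta_pos":[0,0,-0.18],"turn":[0,0,0],"fingers":1}
    - {"delta_pos":[0,0,-0.18],"turn":[0,0,0],"fingers":1}

```text
clock: 6.0
position: [0.4498, 0.2626, 0.1912]
ee_rot: [-0.013, 1.0, -0.0, -0.001]
ft_force: [-0.7, -0.8, -2.1]
grip_width: 0.11
grasp_force: 78.7
```

```bash
python3 snap.py w3
python3 - <<'E'
from workcell import *; from h import *
o=get_obs(); print(o["grip_width"],o["grasp_force"],go(o,[.42,-.058,.19],91.8))
E
```

```text
6.0 [0.4498 0.2626 0.1912] [ 0.27  0.28 -1.01  1.76  0.25  1.24  0.79] [-0.7 -0.8 -2.1]
0.10768236005100282 78.72812390327454 ([0.0377, -0.3197, 0.0012], [-0.0023, -0.0007, 1.5646])
```

View pics/w3.png

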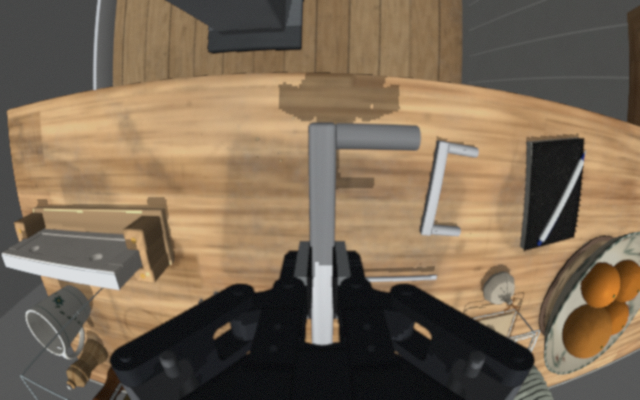

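The pull is held and lifted, with its bar at column 322 and the near post at (375,137). The others have not moved.

move_arm:
  plan:
    - {"delta_pos":[0.038,-0.32,0],"turn":[0,0,1.565],"fingers":1}
    - {"delta_pos":[0.038,-0.32,0],"turn":[0,0,1.565],"fingers":1}
    - {"delta_pos":[0.038,-0.32,0],"turn":[0,0,1.565],"fingers":1}
    - {"delta_pos":[0.038,-0.32,0],"turn":[0,0,1.565],"fingers":1}
    - {"delta_pos":[0.038,-0.32,0],"turn":[0,0,1.565],"fingers":1}
    - {"delta_pos":[0.038,-0.32,0],"turn":[0,0,1.565],"fingers":1}
    - {"delta_pos":[0.038,-0.32,0],"turn":[0,0,1.565],"fingers":1}
    - {"delta_pos":[0.038,-0.32,0],"turn":[0,0,1.565],"fingers":1}
    - {"delta_pos":[0.038,-0.32,0],"turn":[0,0,1.565],"fingers":1}
    - {"delta_pos":[0.038,-0.32,0],"turn":[0,0,1.565],"fingers":1}
    - {"delta_pos":[0.038,-0.32,0],"turn":[0,0,1.565],"fingers":1}
    - {"delta_pos":[0.038,-0.32,0],"turn":[0,0,1.565],"fingers":1}

```text
clock: 7.55
position: [0.4202, -0.0576, 0.192]
ee_rot: [0.696, 0.718, -0.0, -0.0]
ft_force: [0.6, 0.2, -0.7]
grip_width: 0.11
grasp_force: 78.8
```

```bash
python3 snap.py w4
```

```text
7.55 [ 0.4202 -0.0576  0.192 ] [ 0.81 -0.05 -0.74  1.99 -0.04  1.19  0.11] [ 0.6  0.2 -0.7]
```

View pics/w4.png

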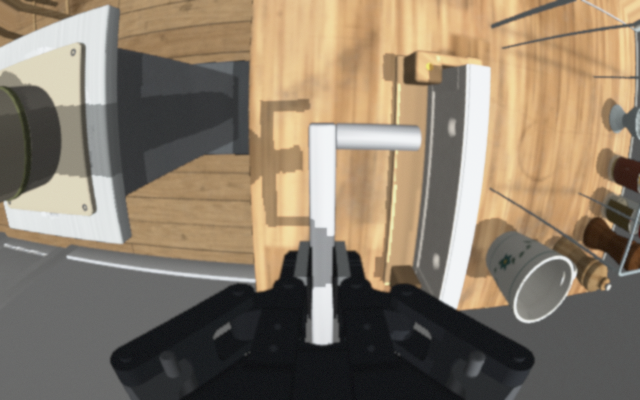

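Here the left socket shows at (452,127), the right one at (436,261), and the end of the left post at (418,138). I will enlarge the sockets and the post end in this and earlier views.

Run:
```python
from h import *
def cr(n,u,v,s=20):
    o,c=pickle.load(open(n+".pkl","rb")); g=c["color"][v-s:v+s,u-s:u+s,::-1].astype(float)
    g=np.clip(g*1.3,0,255).astype(np.uint8); return cv2.resize(g,(260,260),interpolation=0)
A=np.hstack([cr("w4",452,127),cr("w4",436,261),cr("w4",412,138)])
B=np.hstack([cr("w1",60,244),cr("w1",110,244),cr("w3",108,246)])
cv2.imwrite("pics/cr.png",np.vstack([A,B]))
```

```text
(no output)
```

View pics/cr.png

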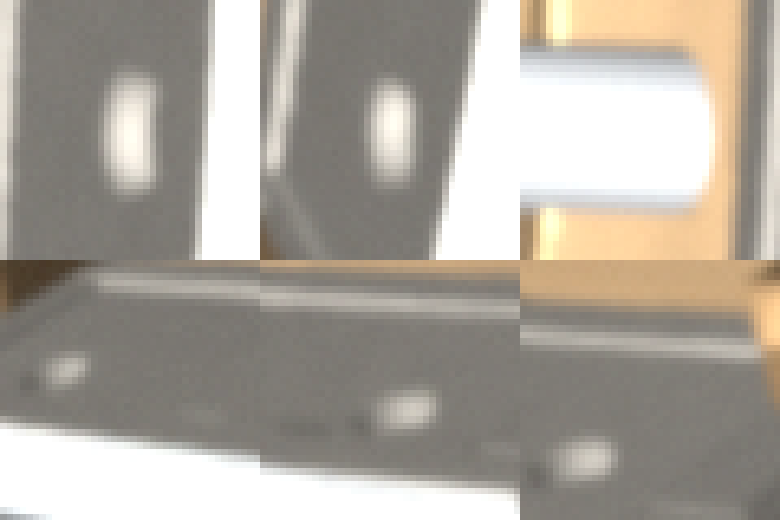

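The crops show each socket's lit lower wall as a bright blob, at about (452,127) and (436,261) in the last picture. The post end is at about (421,138). The blob's middle gives y, and its left edge is the lower rim.

```bash
cat > sock.py <<'E'
from h import *; import sys
n=sys.argv[1]; o,c=pickle.load(open(n+".pkl","rb")); T=wpose(o,c); g=cv2.cvtColor(c["color"],cv2.COLOR_RGB2GRAY).astype(float)
def pts(u,v):
    d=fray(c,np.c_[u,v]); X=d/d[:,2:]*c["range_z"][v,u][:,None]; return X@T[:3,:3].T+T[:3,3]
v,u=np.mgrid[70:300,380:500]; v=v.ravel();u=u.ravel(); X=pts(u,v)
k=(X[:,2]>.03)&(X[:,2]<.084)&(X[:,0]>.515)&(X[:,0]<.545)&(X[:,1]<.03)&(X[:,1]>-.15)&(g[v,u]<130)&(c["range_z"][v,u]>0)
F=X[k]; 
for _ in range(4):
    A=np.c_[F[:,1:],np.ones(len(F))]; s=np.linalg.lstsq(A,F[:,0],rcond=None)[0]; r=F[:,0]-A@s; F=F[abs(r)<2*r.std()+1e-4]
print("face x = %.4f y + %.4f z + %.4f"%tuple(s),len(F),r.std(),"yaw",-np.degrees(np.arctan(s[0])))
nrm=np.array([1,-s[0],-s[1]]); nrm/=np.linalg.norm(nrm)
def hit(uv,depth=0):
    d=fray(c,uv)@T[:3,:3].T; o0=T[:3,3]; p0=np.array([s[2],0,0])+nrm*depth
    return o0+d*(((p0-o0)@nrm)/(d@nrm))[:,None]
for (a,b) in((452,127),(436,261)):
    w=g[b-16:b+17,a-9:a+8]; bg=np.median(w[:, :4]); m=w>(bg+w.max())/2
    kk,l,st,ce=cv2.connectedComponentsWithStats(m.astype(np.uint8)); i=l[16,9]; m=l==i
    vv,uu=np.nonzero(m); cu,cv_=uu.mean()+a-9,vv.mean()+b-16
    rows=[uu[vv==q].min()+a-9.5 for q in range(int(vv.mean())-1,int(vv.mean())+3)]
    print("blob",st[i],cu,cv_,"at face",hit([cu,cv_])[0].round(4),"3mm in",hit([cu,cv_],.003)[0].round(4),"lower rim",hit([np.mean(rows),cv_])[0].round(4))
top=(X[:,2]>.095)&(X[:,2]<.115)&(g[v,u]>200); print("top edge z",np.median(X[top,2]),X[top].min(0).round(4),X[top].max(0).round(4))
E
python3 sock.py w4
python3 - <<'E'
from h import *
for n in("w3","w4"):
    o,c=pickle.load(open(n+".pkl","rb")); T=c["tool_from_camera"]; g=cv2.cvtColor(c["color"],cv2.COLOR_RGB2GRAY).astype(float)
    def tp(uv,z): d=fray(c,uv)@T[:3,:3].T; return T[:3,3]+d*((z-T[2,3])/d[:,2])[:,None]
    v,u=np.mgrid[118:156,308:425]; u=u.ravel();v=v.ravel(); d=fray(c,np.c_[u,v]); X=(d/d[:,2:]*c["range_z"][v,u][:,None])@T[:3,:3].T+T[:3,3]
    k=(abs(X[:,2])<.02)&(c["range_z"][v,u]>0); X=X[k]
    bar=X[abs(X[:,1])<.007]; post=X[X[:,1]>.012]
    print(n,"bar x max",np.percentile(bar[:,0],[99,100]),"y",bar[:,1].min(),bar[:,1].max(),"z pct",np.percentile(bar[:,2],[10,50]))
    print(" post y max",np.percentile(post[:,1],[95,99]),"x rng",np.percentile(post[:,0],[1,50,99]),"z top",np.percentile(post[:,2],[2,10]))
    for lo,hi in((.014,.022),(.022,.03),(.03,.038)):
        q=post[(post[:,1]>lo)&(post[:,1]<hi)]; print("  ",lo,q[:,0].min(),q[:,0].max(),q[:,2].min())
E
```

```text
face x = -0.0305 y + -0.0003 z + 0.5290 3428 0.0003912087622763496 yaw 1.7470404074422416
blob [ 5  9  7 15 85] 451.61176470588236 127.01176470588234 at face [0.5287 0.0066 0.0749] 3mm in [0.5318 0.0062 0.0681] lower rim [0.5288 0.0059 0.0675]
blob [ 6 10  6 12 62] 435.7096774193548 260.5 at face [ 0.5326 -0.1198  0.0747] 3mm in [ 0.5357 -0.1236  0.0679] lower rim [ 0.5327 -0.1241  0.0667]
top edge z 0.10513238258510188 [ 0.5245 -0.1456  0.1028] [0.5523 0.056  0.1076]
w3 bar x max [0.06786477 0.0679529 ] y -0.006516603580496733 0.006990209242079628 z pct [-0.00012848  0.00071806]
 post y max [0.04158878 0.04296037] x rng [0.05608548 0.06237867 0.06771576] z top [-0.0002083   0.00039879]
   0.014 0.0559846073723415 0.06770610106140477 -0.000738945646635375
   0.022 0.05601950563441718 0.06788038907230967 -0.0014544259397323567
   0.03 0.055954627069732844 0.0677691057599312 -0.000953493539623762
w4 bar x max [0.06812911 0.06823979] y -0.005164525295882467 0.006998856181592477 z pct [-0.00016645  0.00064711]
 post y max [0.04282455 0.04436669] x rng [0.05646699 0.06246164 0.06758126] z top [-0.00030441  0.00035447]
   0.014 0.0563086912099319 0.06767015180041429 -0.0008822185596493448
   0.022 0.05643979203281665 0.0677842282642999 -0.0010982703062694388
   0.03 0.05637874931479237 0.06766065468864887 -0.00115521789784917
```

Run:
```python
from workcell import *; from h import *
o=get_obs(); print(go(o,[.42,-.0597,.0814],91.75),go(o,[.4667,-.0583,.0814],91.75))
```

```text
([-0.002, -0.0003, 0.1108], [-0.0002, -0.0, 0.0012]) ([-0.0021, 0.0465, 0.1107], [-0.0002, -0.0, 0.0012])
```

move_arm:
  plan:
    - {"delta_pos":[-0.002,0,0.06],"turn":[0,0,0.001],"fingers":1}
    - {"delta_pos":[-0.002,0,0.1105],"turn":[0,0,0.001],"fingers":1}
    - {"delta_pos":[-0.002,0,0.1105],"turn":[0,0,0.001],"fingers":1}
    - {"delta_pos":[-0.002,0,0.1105],"turn":[0,0,0.001],"fingers":1}
    - {"delta_pos":[-0.002,0.02,0.1105],"turn":[0,0,0.001],"fingers":1}
    - {"delta_pos":[-0.002,0.04,0.1105],"turn":[0,0,0.001],"fingers":1}
    - {"delta_pos":[-0.002,0.0465,0.1105],"turn":[0,0,0.001],"fingers":1}
    - {"delta_pos":[-0.002,0.0465,0.1105],"turn":[0,0,0.001],"fingers":1}
    - {"delta_pos":[-0.002,0.0465,0.1105],"turn":[0,0,0.001],"fingers":1}
    - {"delta_pos":[-0.002,0.0465,0.1105],"turn":[0,0,0.001],"fingers":1}

```text
clock: 8.85
position: [0.4664, -0.0584, 0.082]
ee_rot: [0.696, 0.718, -0.0, 0.0]
ft_force: [-0.0, -0.1, -1.6]
grip_width: 0.112
grasp_force: 78.9
```

```bash
python3 snap.py w5
python3 - <<'E'
from workcell import *; from h import *
o=get_obs(); print(go(o,[.4667,-.0583,.0814],91.75),go(o,[.4927,-.0575,.0814],91.75))
E
```

```text
8.85 [ 0.4664 -0.0584  0.082 ] [ 0.72  0.24 -0.75  2.    0.2   0.97 -0.1 ] [-0.  -0.1 -1.6]
([0.0001, 0.0002, 0.0005], [-0.0001, 0.0005, -0.0007]) ([0.0002, 0.0262, 0.0005], [-0.0001, 0.0005, -0.0007])
```

View pics/w5.png

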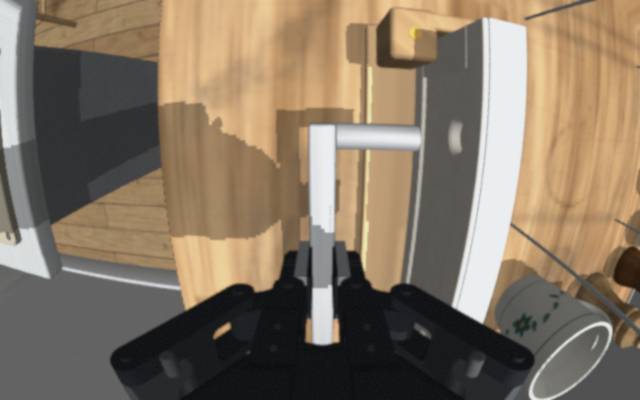

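The left post (end at (421,138)) now points at the left socket's blob at (456,137). I will check that in numbers before inserting.

```bash
sed -i 's/for (a,b) in.*:/for (a,b) in ((456,137),) if n=="w5" else ((452,127),(436,261)):/' sock.py; python3 sock.py w5
```

```text
face x = -0.0304 y + -0.0002 z + 0.5291 6659 0.0002848028285325334 yaw 1.7401509856521895
blob [  3   4  11  26 236] 455.1398305084746 137.45762711864407 at face [0.5289 0.0064 0.075 ] 3mm in [0.5319 0.0058 0.0684] lower rim [0.5289 0.0055 0.0681]
top edge z 0.10521244874477467 [ 0.5247 -0.0657  0.103 ] [0.5495 0.0374 0.1077]
```

move_arm:
  plan:
    - {"delta_pos":[0,0.01,0.0005],"turn":[0,0,0],"fingers":1}
    - {"delta_pos":[0,0.018,0.0005],"turn":[0,0,0],"fingers":1}
    - {"delta_pos":[0,0.02,0.0005],"turn":[0,0,0],"fingers":1}
    - {"delta_pos":[0,0.021,0.0005],"turn":[0,0,0],"fingers":1}
    - {"delta_pos":[0,0.022,0.0005],"turn":[0,0,0],"fingers":1}
    - {"delta_pos":[0,0.023,0.0005],"turn":[0,0,0],"fingers":1}
    - {"delta_pos":[0,0.0235,0.0005],"turn":[0,0,0],"fingers":1}
    - {"delta_pos":[0,0.0235,0.0005],"turn":[0,0,0],"fingers":1}

```text
clock: 9.9
position: [0.4903, -0.0576, 0.0813]
ee_rot: [0.696, 0.718, -0.0, 0.0]
ft_force: [-0.4, -0.4, -1.6]
grip_width: 0.112
grasp_force: 78.9
```

move_arm:
  plan:
    - {"delta_pos":[0,0.001,0],"turn":[0,0,0],"fingers":1}
    - {"delta_pos":[0,0.0015,0],"turn":[0,0,0],"fingers":1}
    - {"delta_pos":[0,0.002,0],"turn":[0,0,0],"fingers":1}
    - {"delta_pos":[0,0.002,0],"turn":[0,0,0],"fingers":1}

```text
clock: 10.4
position: [0.4921, -0.0575, 0.0812]
ee_rot: [0.696, 0.718, -0.0, -0.0]
ft_force: [-1.7, -0.6, -0.7]
grip_width: 0.108
grasp_force: 78.9
```

move_arm:
  plan:
    - {"delta_pos":[0,0.0004,0],"turn":[0,0,0],"fingers":1}
    - {"delta_pos":[0,0.0008,0],"turn":[0,0,0],"fingers":1}
    - {"delta_pos":[0,0.0008,0],"turn":[0,0,0],"fingers":1}

```text
clock: 10.78
position: [0.4922, -0.0575, 0.081]
ee_rot: [0.696, 0.718, -0.001, -0.001]
ft_force: [-6.2, 0.6, 1.6]
grip_width: 0.107
grasp_force: 79.3
```

move_arm:
  plan:
    - {"delta_pos":[0,0.0004,0],"turn":[0,0,0],"fingers":1}
    - {"delta_pos":[0,0.0008,0],"turn":[0,0,0],"fingers":1}
    - {"delta_pos":[0,0.0008,0],"turn":[0,0,0],"fingers":1}
    - {"delta_pos":[0,0.0008,0],"turn":[0,0,0],"fingers":1}

```text
clock: 11.28
position: [0.4923, -0.0575, 0.0808]
ee_rot: [0.696, 0.718, -0.001, -0.001]
ft_force: [-9.6, 1.4, 3.2]
grip_width: 0.109
grasp_force: 79.5
```

Run:
```python
from workcell import *
for i in range(6): camera("top"); o=get_obs(); print(o["ft_force"].round(1),o["torque"].round(2),o["position"].round(4))
```

```text
[-9.5  0.6  3.9] [-0.02  1.92  0.02] [ 0.4922 -0.0575  0.0807]
[-10.1  -0.1   3.5] [ 0.03  1.9  -0.03] [ 0.4923 -0.0575  0.0808]
[-8.8 -1.1  3. ] [0.04 1.92 0.02] [ 0.4923 -0.0575  0.0808]
[-9.7 -0.2  2.9] [-0.03  1.89 -0.  ] [ 0.4923 -0.0575  0.0808]
[-10.1  -0.2   3.4] [-0.01  1.94 -0.01] [ 0.4922 -0.0575  0.0808]
[-9.1 -0.7  3.9] [-0.02  1.91 -0.02] [ 0.4922 -0.0575  0.0808]
```

move_arm:
  plan:
    - {"delta_pos":[0,0.0003,-0.0003],"turn":[0,0,0],"fingers":1}
    - {"delta_pos":[0,0.0004,-0.0004],"turn":[0,0,0],"fingers":1}
    - {"delta_pos":[0,0.0004,-0.0004],"turn":[0,0,0],"fingers":1}
    - {"delta_pos":[0,0.0004,-0.0004],"turn":[0,0,0],"fingers":1}
    - {"delta_pos":[0,0.0004,-0.0004],"turn":[0,0,0],"fingers":1}
    - {"delta_pos":[0,0.0004,-0.0004],"turn":[0,0,0],"fingers":1}

```text
clock: 12.32
position: [0.4923, -0.0575, 0.0809]
ee_rot: [0.696, 0.718, -0.002, -0.002]
ft_force: [-10.6, -1.0, 3.3]
grip_width: 0.111
grasp_force: 79.3
```

```bash
python3 snap.py w6
python3 - <<'E'
from workcell import *; import numpy as np
F=[]
for i in range(6): camera("top"); o=get_obs(); F.append(o["ft_force"])
print(np.mean(F,0),np.std(F,0),o["position"].round(4),o["ee_rot"].round(4))
E
```

```text
12.325 [ 0.4923 -0.0575  0.0809] [ 0.68  0.3  -0.74  1.94  0.24  0.99 -0.13] [-10.6  -1.    3.3]
[-10.03392579  -0.04065532   2.55973095] [0.38192582 0.58275136 0.48122856] [ 0.4923 -0.0575  0.0809] [ 0.6965  0.7176 -0.0017 -0.0015]
```

View pics/w6.png

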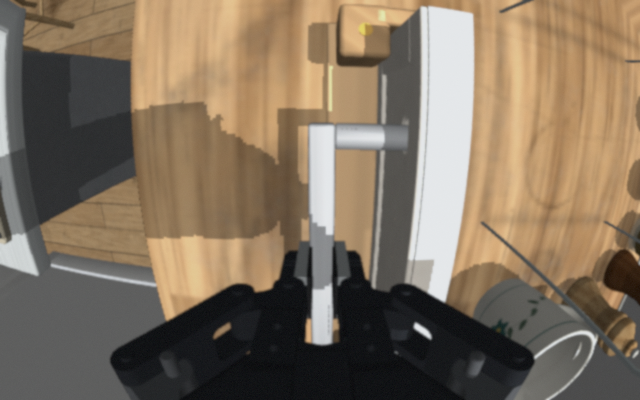

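The left post's end is inside the socket at about (408,138). The torque about vertical is about zero, so both posts bear evenly. I will add a little push and hold.

move_arm:
  plan:
    - {"delta_pos":[0,0.0004,0],"turn":[0,0,0],"fingers":1}
    - {"delta_pos":[0,0.0004,0],"turn":[0,0,0],"fingers":1}
    - {"delta_pos":[0,0.0004,0],"turn":[0,0,0],"fingers":1}
    - {"delta_pos":[0,0.0004,0],"turn":[0,0,0],"fingers":1}
    - {"delta_pos":[0,0.0004,0],"turn":[0,0,0],"fingers":1}
    - {"delta_pos":[0,0.0004,0],"turn":[0,0,0],"fingers":1}
    - {"delta_pos":[0,0.0004,0],"turn":[0,0,0],"fingers":1}
    - {"delta_pos":[0,0.0004,0],"turn":[0,0,0],"fingers":1}
    - {"delta_pos":[0,0.0004,0],"turn":[0,0,0],"fingers":1}
    - {"delta_pos":[0,0.0004,0],"turn":[0,0,0],"fingers":1}
    - {"delta_pos":[0,0.0004,0],"turn":[0,0,0],"fingers":1}
    - {"delta_pos":[0,0.0004,0],"turn":[0,0,0],"fingers":1}

```text
clock: 14.18
position: [0.4923, -0.0575, 0.0808]
ee_rot: [0.696, 0.718, -0.002, -0.002]
ft_force: [-12.4, 0.3, 3.0]
grip_width: 0.108
grasp_force: 79.6
```

move_arm:
  plan:
    - {"delta_pos":[0,0,0],"turn":[0,0,0],"fingers":1}
    - {"delta_pos":[0,0,0],"turn":[0,0,0],"fingers":1}
    - {"delta_pos":[0,0,0],"turn":[0,0,0],"fingers":1}
    - {"delta_pos":[0,0,0],"turn":[0,0,0],"fingers":1}
    - {"delta_pos":[0,0,0],"turn":[0,0,0],"fingers":1}
    - {"delta_pos":[0,0,0],"turn":[0,0,0],"fingers":1}
    - {"delta_pos":[0,0,0],"turn":[0,0,0],"fingers":1}
    - {"delta_pos":[0,0,0],"turn":[0,0,0],"fingers":1}
    - {"delta_pos":[0,0,0],"turn":[0,0,0],"fingers":1}
    - {"delta_pos":[0,0,0],"turn":[0,0,0],"fingers":1}
    - {"delta_pos":[0,0,0],"turn":[0,0,0],"fingers":1}
    - {"delta_pos":[0,0,0],"turn":[0,0,0],"fingers":1}

```text
clock: 15.68
position: [0.4923, -0.0575, 0.0809]
ee_rot: [0.696, 0.718, -0.002, -0.002]
ft_force: [-12.6, 0.6, 3.8]
grip_width: 0.112
grasp_force: 79.6
```

move_arm:
  plan:
    - {"delta_pos":[0,0,0],"turn":[0,0,0],"fingers":1}
    - {"delta_pos":[0,0,0],"turn":[0,0,0],"fingers":1}
    - {"delta_pos":[0,0,0],"turn":[0,0,0],"fingers":1}
    - {"delta_pos":[0,0,0],"turn":[0,0,0],"fingers":1}
    - {"delta_pos":[0,0,0],"turn":[0,0,0],"fingers":1}
    - {"delta_pos":[0,0,0],"turn":[0,0,0],"fingers":1}
    - {"delta_pos":[0,0,0],"turn":[0,0,0],"fingers":1}
    - {"delta_pos":[0,0,0],"turn":[0,0,0],"fingers":1}
    - {"delta_pos":[0,0,0],"turn":[0,0,0],"fingers":1}
    - {"delta_pos":[0,0,0],"turn":[0,0,0],"fingers":1}
    - {"delta_pos":[0,0,0],"turn":[0,0,0],"fingers":1}
    - {"delta_pos":[0,0,0],"turn":[0,0,0],"fingers":1}

```text
clock: 17.18
position: [0.4923, -0.0575, 0.0808]
ee_rot: [0.696, 0.718, -0.002, -0.002]
ft_force: [-11.8, -0.1, 4.0]
grip_width: 0.112
grasp_force: 79.6
```

```bash
python3 snap.py w7
python3 - <<'E'
from workcell import *; import numpy as np
from h import *
F=[]
for i in range(8): c=camera("top"); o=get_obs(); F.append(np.r_[o["ft_force"],o["torque"]])
print(np.mean(F,0).round(2),o["clock"],o["position"].round(4),o["ee_rot"].round(4))
p=pickle.load(open("top.pkl","rb"))
d=np.abs(c["color"].astype(int)-p["color"]).max(2)
for n,(a,b,u,v) in dict(short=(200,245,240,268),driver=(182,195,250,318),note=(198,252,178,222),mug=(130,166,418,455)).items(): print(n,(d[a:b,u:v]>60).sum())
T,q=None,None
o,c=pickle.load(open("w7.pkl","rb")); T=c["tool_from_camera"]
v,u=np.mgrid[118:156,308:425]; u=u.ravel();v=v.ravel(); dd=fray(c,np.c_[u,v]); X=(dd/dd[:,2:]*c["range_z"][v,u][:,None])@T[:3,:3].T+T[:3,3]
for lo,hi in((-.006,.006),(.014,.022),(.022,.03)):
    q=X[(X[:,1]>lo)&(X[:,1]<hi)&(abs(X[:,2])<.015)&(X[:,0]>.05)]; print(lo,np.percentile(q[:,0],[1,99]).round(4),np.percentile(q[:,2],[2,20]).round(4))
E
```

```text
17.175 [ 0.4923 -0.0575  0.0808] [ 0.68  0.3  -0.74  1.94  0.24  0.99 -0.13] [-11.8  -0.1   4. ]
[-1.177e+01 -2.700e-01  3.670e+00  1.000e-02  2.420e+00  1.000e-02] 17.625 [ 0.4923 -0.0575  0.0808] [ 0.6965  0.7176 -0.002  -0.0018]
short 0
driver 0
note 0
mug 0
-0.006 [0.0542 0.0681] [-0.0006  0.0001]
0.014 [0.0565 0.0676] [-0.0005  0.0004]
0.022 [0.0567 0.0677] [-0.0007  0.0003]
```

```bash
python3 -c "
from workcell import *
print(hand_in())"
```

```text
the job is handed in; nothing more can be done
None
```

I handed the job in with the long pull gripped at about 80 N and its posts measured home in the sockets. The push held steady at about 12 N for more than 3 s. The other objects showed no movement in the top camera. The hand-in returned no verdict.

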